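# Index the dividing plate to its third click stop and hold it

### The arm

A 6-joint arm with a two-finger parallel gripper is mounted at the origin on a cart in front of the work surface, level with it; the furniture and walls round the work are solid. World frame = base frame: x ahead of the robot, y to its left, z up, the work surface at z = 0. Lengths are in m, angles in rad, forces in N, time in s.
With the tool pointing down it reaches from about 0.325 to 0.775 m from the base axis. Payload 5.5 kg.
Tool frame: the origin (TCP) lies at the very end of the fingers, on their centre line; the grasp point (between the pads) lies 19 mm behind it; z points along the fingers, y is the direction in which the jaws open and shut (so a half turn about z gives the same grasp; the last joint's range is limited). The gripper opens to 88 mm and grips with 3 to 60 N. Pads are 20 mm wide; open, the fingers measure 115 mm over their backs; the gripper's body (75 mm by 178 mm) begins 61 mm behind the grasp point.
Start: joints at [1.162, 0.091, 1.231, -0, 1.82, -0.057], TCP at [0.207, 0.563, 0.223] pointing down, gripper open.
Joint ranges: [-2.87, 2.87], [-0.86, 2.18], [0.17, 2.46], [-1.51, 4.65], [0.06, 2.69], [-2.65, 2.65]. Speed limits (rad/s): [2.57, 2.57, 3.01, 3.14, 3.14, 3.14].

### API

Orientations are given as [roll, pitch, yaw] about the fixed x, y, z axes, in that order (R = Rz(yaw) Ry(pitch) Rx(roll)).
In Python, from station import manip gives the robot as it stands. The module is installed in compiled form; this text tells all that it offers.
- The arm moves only by the shell command python3 -m jog 'ROWS' [FORCE]. ROWS is JSON, a list of rows, each a list of 7 numbers: the shift along the tool's x, y, z in mm, then the turn, a rotation vector about the tool's x, y, z in rad, then the closure, from -1 (fully open) to 1 (shut). In form: [[x, y, z, rx, ry, rz, gripper], ...]. A call has 1 to 12 rows; each row is the pose to reach, as a shift and turn from the pose commanded when the call began, along the tool's axes at that moment; what a row does not reach only later rows make up. A row lasts 1/12 s, in which the tool goes at most 41.7 mm and 7.16 degrees, less where a joint would pass 70% of its speed; a pose out of reach is approached as far as the arm can. A call with a gripper value outside its range is refused whole. The fingers move at their own pace and stop on an object; FORCE is the grip in N (left out, the last holds). Time passes only in rows, so rows that repeat a pose let the fingers close. It gives the time, the measured TCP pose, the force and the opening at its end, in the units of the state.
- manip.sense(): the state, without advancing time (a new reading comes with each control period).
- manip.read_camera(name): name is "scene" or "top" or "wrist"; returns (picture, depth): 400x640x3 uint8, red, green, blue; 400x640 float32, m along the optical axis (not along the pixel's ray), 0 where there is no reading.
- manip.camera_params(name): a dict with "camera_matrix" (3x3 intrinsics, pixels), "camera_from_world" (4x4, takes a point from world to camera coordinates); the wrist camera has in their place "mount" (4x4, takes a point from camera to tool coordinates, whose origin is the TCP and whose axes are the flange's). Camera axes: x right, y down, z forward; pixel columns grow to the right and rows downward; lengths in m; the calibration is good to about 2 mm. The wrist camera is an equidistant fisheye: a pixel r from the principal point sees the ray r / f radians off the axis. A picture is of the moment at which its call begins: read the wrist's pose just before it. camera_params takes no time and is no camera call.
- manip.sign_off(): hands the job in, once; it reports no verdict.
The state is a dict: "time_s": time; "q": joint angles; "dq": joint speeds; "joint_torque": joint torques, N m; "tool_pos": TCP position; "eef_rot": TCP orientation; "force": force on the tool from outside, world axes, zero at the start; "ft_torque": the same for the moment, N m; "finger_gap": finger opening in m.
Only numpy, scipy, OpenCV 4.12 (cv2) and the standard library are available. Lean on these libraries where they do the work, as an engineer would, in place of code of your own. Each camera call takes 0.05 s, during which the arm holds its last target.

### The job

Take the bar knob of the indexing head in a light grip and turn it clockwise (seen from above) from its home position, counting the clicks, until the dividing plate stands at the third click stop; do not run past it to the fourth. The knob springs back if it is let go, so finish while still gripping it and holding it at the third stop, ready for a colleague to tighten the clamp screw. Be gentle throughout - no hard squeezing or pressing on the head - and leave the things lying round it alone.

Things in the scene. Friction and masses are not known exactly. Their poses are not given: they have to be found in the camera images.
- index_head: the indexing head, bolted to the desk: dark steel foot 126 x 112 x 12 mm, round grey housing, bright round dividing plate, black bar knob on top. Origin: centre of the foot's underside, on the knob's vertical axis; x along the 126 mm side. A click plunger (32 mm high) stands at its -y edge, a clamp screw at its +y edge. More than 55 N per finger (110 N in all) of squeeze or push is too hard
- plate_top (a point): centre of the top of the dividing plate, 38 mm above the desk, on the knob's axis. The plate is 92 mm across, has 15 dark index holes round its rim and turns together with the knob; axes as the head's
- knob_grip (a point): point on the knob's axis, 62 mm above the desk, half-way up the black bar to be pinched across its middle. The bar is 46 mm long (x of this point), 16 mm wide (y, the way to close the fingers), from 44 to 78 mm above the desk, on a 40 mm round skirt. Its +x end (white line) points 36 deg counter-clockwise (from above) of the head's x axis at home, 36 deg clockwise of it at the third stop
- index_knob (a joint): knob angle in rad, 0 at home (hard stop), growing clockwise seen from above. Click stops every 24 deg: 0.419, 0.838, third 1.257, fourth 1.676. A return spring (0.09 N m at home, +0.03 N m per rad) drives it home from anywhere when released; each click adds a torque ripple of 0.066 N m: heaviest a quarter step past a stop, lightest a quarter step before the next
- ring_gauge: bystander: steel ring gauge, 47 mm across, 18 mm high, lying beside the head; origin at the centre of its underside
- hex_key: bystander: black hexagon key 88 x 30 x 6 mm lying behind the head; origin at the centre of its underside
- dial_gauge: bystander: dial indicator lying on its back, 94 x 56 x 22 mm; origin at the centre of its underside
- micrometer: bystander: outside micrometer, 59 x 134 x 17 mm, lying flat; origin at the centre of its underside

How it is judged:
By the outcome, as a careful person would: the job done as asked, in the order asked, and still so for the second after the job is handed in, while the arm keeps its last pose, push and grip.
It also fails if it takes over 45 s, if anything falls off the work surface, if the arm or the gripper's body presses on something with over 40 N, if the wrist force passes 120 N, or if a joint passes its speed limit or range.

## Working session

There is one attempt and no reset: what is moved stays moved. The work goes in short steps, Python scripts to look and compute and a shell command to move; the robot and the scene stay as the last step left them, time stands still between calls to the robot, and variables do not carry over. Pictures are saved under pics/ and viewed, and the job is handed in when it is done.

```bash
mkdir -p pics; python3 - <<'E'
from station import manip
import cv2
s=manip.sense();print(s)
for n in ["scene","top"]:
    p,d=manip.read_camera(n);cv2.imwrite(f"pics/{n}0.png",p[:,:,::-1]);c=manip.camera_params(n);print(n,c)
print(manip.camera_params("wrist"))
E
```

```text
{'time_s': 0.0, 'q': array([ 1.16233321e+00,  9.18764085e-02,  1.23189106e+00, -9.56731654e-06,
        1.81978566e+00, -5.66772910e-02]), 'dq': array([-1.36282369e-03, -8.68436285e-05,  6.26724594e-04, -5.08477951e-04,
       -1.91233239e-04, -9.54518927e-05]), 'joint_torque': array([ 1.17970998e-03, -4.46450508e+01, -4.06451011e+01,  7.00829295e-02,
        2.91383750e-02, -1.36934705e-04]), 'tool_pos': array([0.20661931, 0.56298679, 0.22149345]), 'eef_rot': array([-3.13963480e+00, -1.01793066e-04,  2.78980438e+00]), 'force': array([0.51402073, 0.24799925, 0.86896706]), 'ft_torque': array([-0.02297421, -0.06017943,  0.01421237]), 'finger_gap': 0.08756231883595086}
scene {'camera_matrix': array([[408.17080522,   0.        , 318.56375977],
       [  0.        , 408.17080522, 201.56014648],
       [  0.        ,   0.        ,   1.        ]]), 'camera_from_world': array([[ 0.80376786, -0.59483714,  0.01122491, -0.26024926],
       [-0.4250515 , -0.58734352, -0.68873711,  0.39673355],
       [ 0.4162793 ,  0.54881359, -0.72492426,  0.57545638],
       [ 0.        ,  0.        ,  0.     
[... 288 characters left out ...]
-0.98744893,  0.02516086, -0.1559216 ,  0.48789963],
       [ 0.15537007, -0.02257171, -0.98759843,  0.85218502],
       [ 0.        ,  0.        ,  0.        ,  1.        ]])}
{'camera_matrix': array([[309.70691629,   0.        , 317.54590394],
       [  0.        , 309.70691629, 197.552716  ],
       [  0.        ,   0.        ,   1.        ]]), 'mount': array([[ 1.98730676e-04, -9.69842081e-01, -2.43734072e-01,
         6.62428332e-02],
       [ 9.99999435e-01,  4.47180434e-04, -9.64017208e-04,
        -9.12447575e-04],
       [ 1.04393756e-03, -2.43733742e-01,  9.69841623e-01,
        -1.62743758e-01],
       [ 0.00000000e+00,  0.00000000e+00,  0.00000000e+00,
         1.00000000e+00]])}
```

View pics/scene0.png

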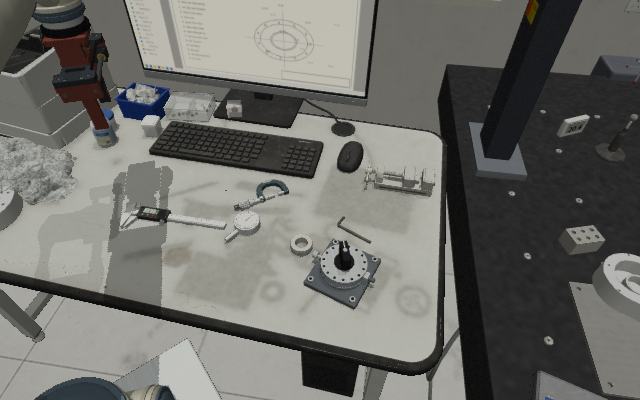

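View pics/top0.png

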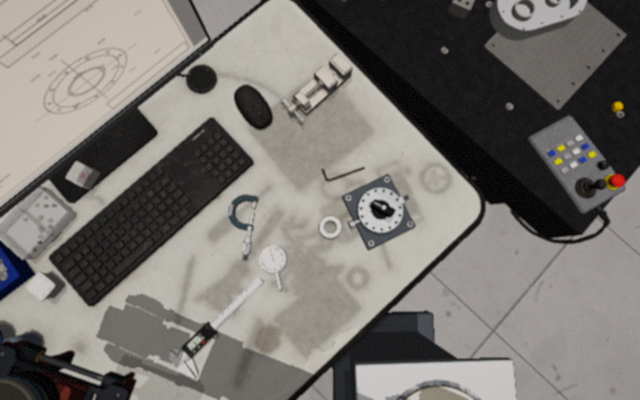

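The head is at about (381,211) in the top view and (345,265) in the scene view. The ring gauge is to its left at (330,227), and the hex key is above it at (343,173). Next I'll enlarge the head.

```bash
cat > h.py <<'E'
import numpy as np
from station import manip
def ray(n,u,v,z):
    c=manip.camera_params(n);K=c["camera_matrix"];T=c["camera_from_world"]
    R=T[:3,:3];t=T[:3,3];o=-R.T@t;d=R.T@np.linalg.inv(K)@np.array([u,v,1.])
    return o+d*(z-o[2])/d[2]
def proj(n,p):
    c=manip.camera_params(n);T=c["camera_from_world"];q=T[:3,:3]@p+T[:3,3];q=c["camera_matrix"]@q;return q[:2]/q[2]
E
python3 - <<'E'
import cv2
p=cv2.imread("pics/top0.png")[160:265,310:440]
cv2.imwrite("pics/topc.png",cv2.resize(p,None,fx=6,fy=5.7 and 5.7,interpolation=cv2.INTER_CUBIC)) if 0 else cv2.imwrite("pics/topc.png",cv2.resize(p,(650,525),interpolation=cv2.INTER_CUBIC))
p=cv2.imread("pics/scene0.png")[220:320,285:395]
cv2.imwrite("pics/scenec.png",cv2.resize(p,(660,600),interpolation=cv2.INTER_CUBIC))
E
```

```text
(no output)
```

View pics/topc.png

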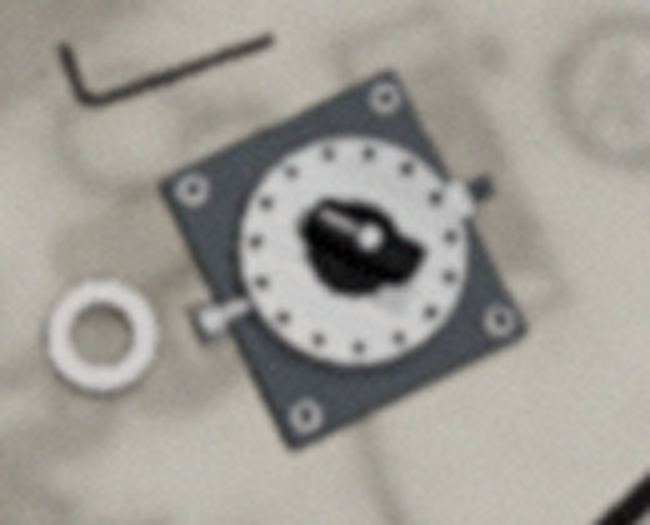

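View pics/scenec.png

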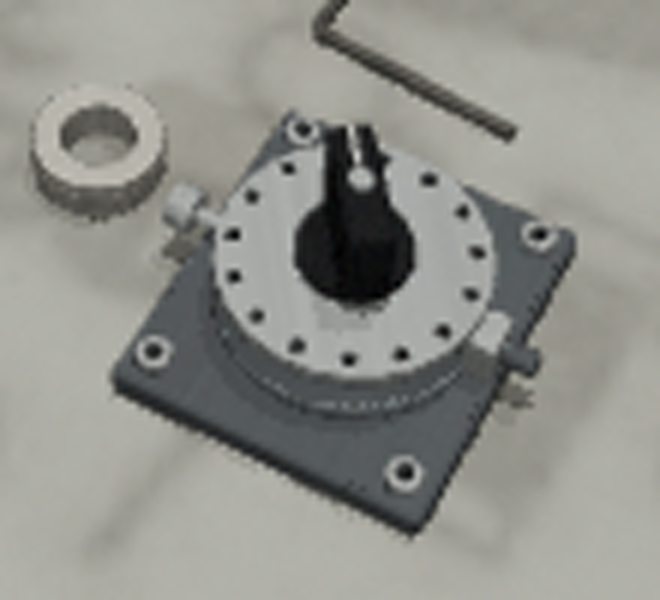

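```bash
cat > a.py <<'E'
from h import *
import cv2
T=lambda x,y:((x+.5)/5-.5+310,(y+.5)/5-.5+160)
S=lambda x,y:((x+.5)/6-.5+285,(y+.5)/6-.5+220)
c=ray("top",*T(354,251),.038);print("plate ctr top",c)
print("plate scene",ray("scene",*S(355,249),.038))
F=[ray("top",*T(*a),.012) for a in [(293,448),(163,185),(393,70),(525,330)]]
print("foot ctr",np.mean(F,0), [np.linalg.norm(F[i]-F[i-1])for i in range(4)])
G=[ray("scene",*S(*a),.012) for a in [(115,378),(293,112),(575,240),(415,525)]]
print("foot scene",np.mean(G,0),[np.linalg.norm(G[i]-G[i-1])for i in range(4)])
for F in (F,G):
  for a,b in((0,1),(3,2)): d=F[b]-F[a];print(np.degrees(np.arctan2(d[1],d[0])))
a=ray("top",*T(370,238),.078);b=ray("top",*T(322,208),.078);print("line",a,b,np.degrees(np.arctan2(*(b-a)[1::-1])))
print(np.hypot(*c[:2]),np.degrees(np.arctan2(c[1],c[0])))
d=manip.read_camera("top")[1]
print(d[205:217,372:392].round(3)[::2,::2])
E
python3 a.py
```

```text
plate ctr top [0.45577207 0.09783767 0.038     ]
plate scene [0.45921607 0.10128156 0.038     ]
foot ctr [0.45642202 0.09809903 0.012     ] [np.float64(0.10905001210717916), np.float64(0.12131910865984785), np.float64(0.10967903683137298), np.float64(0.1218535268419494)]
foot scene [0.45632569 0.09791298 0.012     ] [np.float64(0.10722900369795979), np.float64(0.12507822502216012), np.float64(0.10873150455246218), np.float64(0.12324801995121257)]
24.10286466579605
23.81122858306596
24.718535924920026
24.030208639155145
line [0.45611424 0.09790223 0.078     ] [0.46831813 0.11597844 0.078     ] 55.9753028560183
0.4661549006593787 12.115455879405012
[[0.845 0.843 0.844 0.842 0.841 0.845 0.842 0.844 0.844 0.883]
 [0.863 0.85  0.845 0.843 0.841 0.842 0.843 0.845 0.845 0.844]
 [0.877 0.869 0.86  0.849 0.843 0.841 0.842 0.844 0.84  0.843]
 [0.877 0.878 0.875 0.869 0.857 0.851 0.844 0.842 0.842 0.839]
 [0.879 0.873 0.877 0.879 0.878 0.867 0.855 0.847 0.843 0.841]
 [0.884 0.874 0.875 0.876 0.875 0.873 0.876 0.865 0.855 0.842]]
```

```bash
python3 -m jog '[[-20,-18,0,0,0,0.08,-1],[-48,-43,0,0,0,0.2,-1],[-76,-68,0,0,0,0.32,-1],[-104,-93,0,0,0,0.44,-1],[-132,-118,0,0,0,0.56,-1],[-160,-143,0,0,0,0.68,-1],[-188,-168,0,0,0,0.80,-1],[-216,-193,0,0,0,0.92,-1],[-244,-218,0,0,0,1.04,-1],[-272,-243,0,0,0,1.16,-1],[-300,-268,0,0,0,1.28,-1],[-320,-285,0,0,0,1.36,-1]]' 15
cat > go.py <<'E'
import sys
from h import *
from scipy.spatial.transform import Rotation as Ro
# print tool-frame shift to reach world target x y z yaw(deg)
s=manip.sense();R=Ro.from_euler("xyz",s["eef_rot"])
x,y,z,yaw=map(float,sys.argv[1:5])
t=Ro.from_euler("xyz",[np.pi,0,np.radians(yaw)])
print("t",s["time_s"],"pos",s["tool_pos"],"yaw",np.degrees(s["eef_rot"]),"q6",s["q"][5],"F",s["force"],"M",s["ft_torque"],"gap",s["finger_gap"])
print("shift mm",R.inv().apply(np.array([x,y,z])-s["tool_pos"])*1000,"rot",(R.inv()*t).as_rotvec())
E
python3 go.py .456 .098 .16 60
```

```text
time_s: 1.15
tool_pos: [0.4097, 0.1828, 0.2225]
eef_rot: [3.141, 0.001, 1.422]
force: [0.1, -0.3, -0.1]
finger_gap: 0.0878
t 1.15 pos [0.40969592 0.18277895 0.2224797 ] yaw [1.79979505e+02 3.91212851e-02 8.14832809e+01] q6 0.4927985699827107 F [ 0.07879761 -0.29576072 -0.0896705 ] M [-0.07271799  0.07135943  0.01128491] gap 0.08783507736049874
shift mm [-76.94384135  58.32669531  62.55311605] rot [0.00048151 0.00060772 0.37495409]
```

```bash
python3 -m jog '[[-19,14,15,0,0,0.09,-1],[-38,29,31,0,0,0.19,-1],[-58,44,47,0,0,0.28,-1],[-77,58,62,0,0,0.37,-1],[-77,58,62,0,0,0.37,-1],[-77,58,62,0,0,0.37,-1],[-77,58,62,0,0,0.37,-1]]'
python3 go.py .456 .098 .048 60
python3 - <<'E'
from station import manip
import cv2
p,d=manip.read_camera("wrist");cv2.imwrite("pics/w1.png",p[:,:,::-1])
p,d=manip.read_camera("scene");cv2.imwrite("pics/s1.png",cv2.resize(p[160:320,245:445,::-1],(800,600)))
E
```

```text
time_s: 1.73
tool_pos: [0.4554, 0.1015, 0.1611]
eef_rot: [-3.141, -0.001, 1.061]
force: [-0.7, -0.0, 0.0]
finger_gap: 0.0881
t 1.7333 pos [0.45544101 0.10147565 0.16109038] yaw [-1.79989601e+02 -2.94520855e-02  6.07956202e+01] q6 0.6557042432453686 F [-0.67685242 -0.01276763  0.04092849] M [-0.00430601  0.10162499  0.02012215] gap 0.08810987313883847
shift mm [ -2.81922821   2.20431973 113.08854831] rot [-0.00018507 -0.00051277  0.01388624]
```

View pics/w1.png

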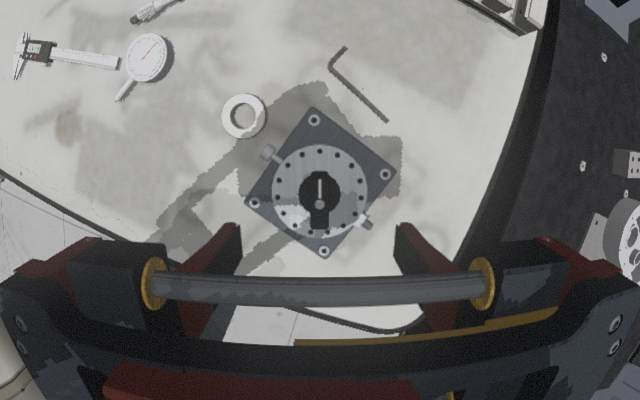

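View pics/s1.png

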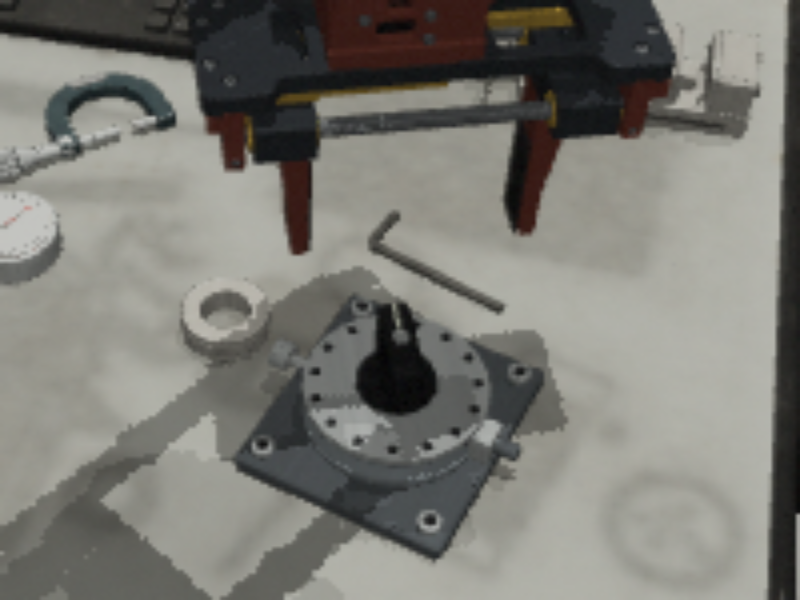

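The wrist view shows the bar lined up with the tool x axis, with its centre dot at about (320,204) and the plate round (320,188). I'll enlarge it and measure.

```bash
python3 - <<'E'
import cv2
p=cv2.imread("pics/w1.png")[140:240,260:380]
cv2.imwrite("pics/w1c.png",cv2.resize(p,(720,600),interpolation=cv2.INTER_CUBIC))
E
```

```text
(no output)
```

View pics/w1c.png

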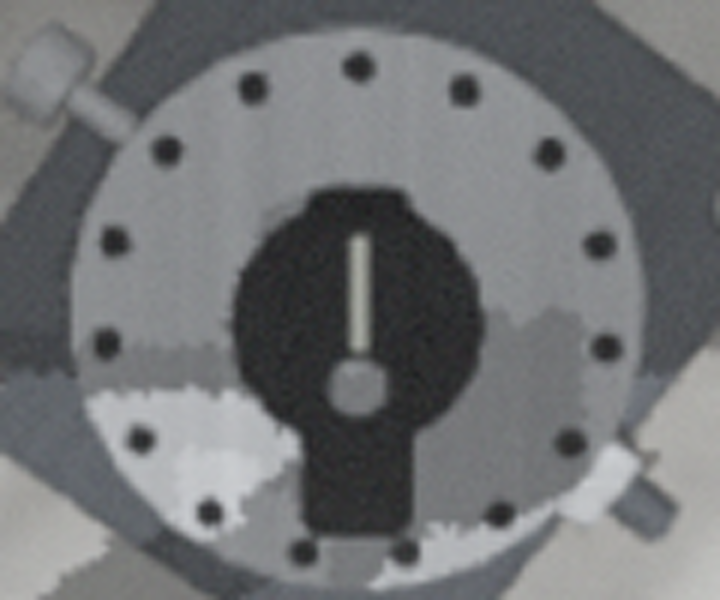

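```bash
cat >> h.py <<'E'
from scipy.spatial.transform import Rotation as Ro
def wray(u,v,z,s):
    c=manip.camera_params("wrist");K=c["camera_matrix"];M=c["mount"]
    a=(np.array([u,v])-K[:2,2])/K[0,0];r=np.hypot(*a)
    d=np.array([*(a/r*np.sin(r)),np.cos(r)]) if r>1e-9 else np.array([0,0,1.])
    R=Ro.from_euler("xyz",s["eef_rot"])
    o=R.apply(M[:3,3])+s["tool_pos"];d=R.apply(M[:3,:3]@d);return o+d*(z-o[2])/d[2]
E
python3 - <<'E'
from h import *
s=manip.sense()
W=lambda x,y:((x+.5)/6-.5+260,(y+.5)/6-.5+140)
H=[(359,67),(464,91),(550,154),(600,245),(607,348),(571,443),(500,515),(405,552),(303,552),(210,513),(141,439),(106,344),(115,241),(166,152),(253,89)]
P=np.array([wray(*W(*h),.038,s) for h in H]);c=P.mean(0);print("plate",c,np.linalg.norm(P-c,axis=1).round(4))
a=wray(*W(357,388),.078,s);b=wray(*W(359,236),.078,s);print(a,b,np.degrees(np.arctan2(*(b-a)[1::-1])))
print("bar end", wray(*W(357,533),.078,s))
R=Ro.from_euler("xyz",s["eef_rot"])
for p in(c,a):print(R.inv().apply(p-s["tool_pos"])*1000)
E
```

```text
plate [0.45595335 0.09911841 0.038     ] [0.0402 0.04   0.0402 0.0403 0.0403 0.0403 0.0403 0.0399 0.0401 0.0403
 0.0401 0.0403 0.0402 0.0402 0.0401]
[0.45569288 0.09905431 0.078     ] [0.46625939 0.11750406 0.078     ] 60.19945724818671
bar end [0.44540179 0.08053335 0.078     ]
[ -2.50773211   1.56932905 123.74323514]
[-2.63921614  1.41629867 83.74284454]
```

```bash
python3 -m jog '[[-2.5,1.5,15,0,0,0.012,-1],[-2.5,1.5,35,0,0,0.012,-1],[-2.5,1.5,55,0,0,0.012,-1],[-2.5,1.5,75,0,0,0.012,-1],[-2.5,1.5,90,0,0,0.012,-1],[-2.5,1.5,100,0,0,0.012,-1],[-2.5,1.5,106,0,0,0.012,-1],[-2.5,1.5,110,0,0,0.012,-1],[-2.5,1.5,112,0,0,0.012,-1],[-2.5,1.5,112,0,0,0.012,-1],[-2.5,1.5,112,0,0,0.012,-1]]' 12
python3 go.py .4558 .099 .048 60.2
python3 - <<'E'
from station import manip
import cv2
p,d=manip.read_camera("wrist");cv2.imwrite("pics/w2.png",p[:,:,::-1])
p,d=manip.read_camera("scene");cv2.imwrite("pics/s2.png",cv2.resize(p[160:320,245:445,::-1],(800,600)))
E
```

```text
time_s: 2.75
tool_pos: [0.4561, 0.0983, 0.0495]
eef_rot: [3.141, -0.001, 1.048]
force: [-0.0, 0.3, 0.5]
finger_gap: 0.0876
t 2.75 pos [0.45612273 0.09829176 0.04952639] yaw [ 1.79939947e+02 -4.95435768e-02  6.00421572e+01] q6 0.6621487808096909 F [-0.03488987  0.26164565  0.47770498] M [-0.05405762  0.10343811 -0.00344372] gap 0.08762636608044108
shift mm [ 0.4511402  -0.63487809  1.52611466] rot [ 0.00104932 -0.00086325 -0.00275533]
```

View pics/w2.png

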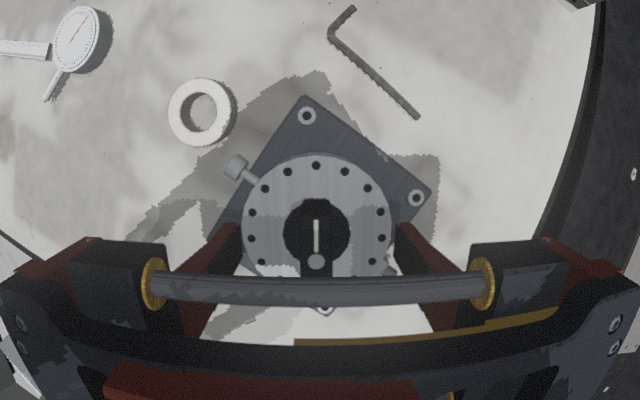

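View pics/s2.png

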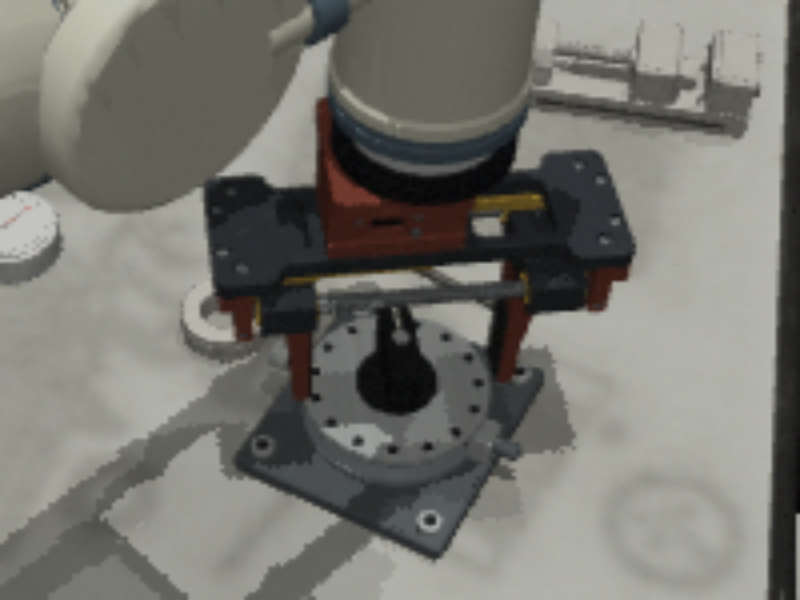

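The fingers straddle the bar without touching the plate or the ring gauge, and the white line is at (316,235), centred between them. Closing gently.

```bash
python3 -m jog '[[0.4,-0.6,1.5,0,0,0,-1],[0.4,-0.6,1.5,0,0,0,-0.3],[0.4,-0.6,1.5,0,0,0,0.2],[0.4,-0.6,1.5,0,0,0,0.5],[0.4,-0.6,1.5,0,0,0,0.6],[0.4,-0.6,1.5,0,0,0,0.7],[0.4,-0.6,1.5,0,0,0,0.8],[0.4,-0.6,1.5,0,0,0,1],[0.4,-0.6,1.5,0,0,0,1],[0.4,-0.6,1.5,0,0,0,1],[0.4,-0.6,1.5,0,0,0,1],[0.4,-0.6,1.5,0,0,0,1]]' 12
python3 go.py .4558 .099 .048 60.2
```

```text
time_s: 3.85
tool_pos: [0.4554, 0.0988, 0.0472]
eef_rot: [3.142, -0.0, 1.048]
force: [-0.3, -0.5, 0.4]
finger_gap: 0.0179
t 3.85 pos [0.45535246 0.09878321 0.04718205] yaw [ 1.79994957e+02 -3.34737496e-03  6.00338455e+01] q6 0.663607287204569 F [-0.3426001  -0.52833628  0.4392777 ] M [-0.04998827  0.06188177 -0.01919006] gap 0.017916983316083275
shift mm [ 0.41139605  0.2795054  -0.81789943] rot [ 8.80945183e-05 -5.82950615e-05 -2.89994635e-03]
```

```bash
python3 -m jog '[[0,0,0,0,0,0,1],[0,0,0,0,0,0,1],[0,0,0,0,0,0,1],[0,0,0,0,0,0,1]]'
python3 go.py .4558 .099 .048 60.2
```

```text
time_s: 4.18
tool_pos: [0.4554, 0.0987, 0.0471]
eef_rot: [3.141, -0.0, 1.048]
force: [0.8, -0.0, -1.2]
finger_gap: 0.016
t 4.1833 pos [0.45544092 0.09874476 0.04712099] yaw [ 1.79984067e+02 -2.10656099e-03  6.00346083e+01] q6 0.6635924418562771 F [ 0.77797246 -0.0291814  -1.20833987] M [-0.11924945 -0.0788561   0.119056  ] gap 0.015963885006525434
shift mm [ 0.40050158  0.18384028 -0.87894444] rot [ 2.78143650e-04 -3.63650267e-05 -2.88663552e-03]
```

```bash
python3 -m jog '[[0,0,0,0,0,0.05,1],[0,0,0,0,0,0.1,1],[0,0,0,0,0,0.15,1],[0,0,0,0,0,0.2,1],[0,0,0,0,0,0.25,1],[0,0,0,0,0,0.3,1],[0,0,0,0,0,0.35,1],[0,0,0,0,0,0.4,1],[0,0,0,0,0,0.42,1],[0,0,0,0,0,0.42,1]]'
python3 go.py .4558 .099 .048 36.2
python3 - <<'E'
from station import manip
import cv2
p,d=manip.read_camera("wrist");cv2.imwrite("pics/w3.png",cv2.resize(p[130:280,220:420,::-1],(800,600)))
E
```

```text
time_s: 5.02
tool_pos: [0.455, 0.0991, 0.0471]
eef_rot: [-3.141, 0.0, 0.628]
force: [-1.1, 1.3, 0.7]
finger_gap: 0.0161
t 5.0167 pos [0.45498165 0.09912762 0.04714009] yaw [-1.79946497e+02  1.60179052e-02  3.59839769e+01] q6 1.083642327060248 F [-1.1044704   1.32998887  0.67967048] M [0.14618237 0.44782772 0.09464679] gap 0.016058368353257496
shift mm [ 0.58696877  0.58329829 -0.8606235 ] rot [-0.00093432  0.0002778  -0.00377044]
```

View pics/w3.png

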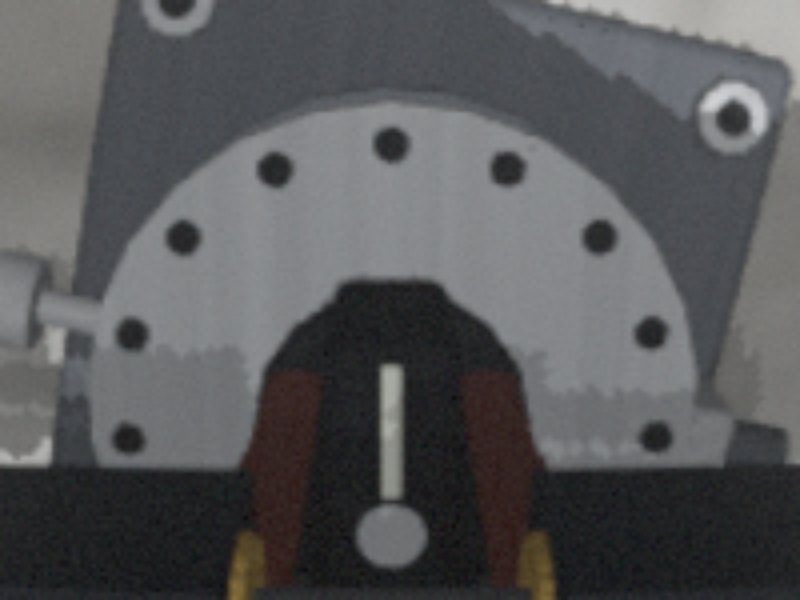

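The line still lies along the finger direction (392,365–500), so the bar is turning with the gripper, and side forces are small. That's click 1, so on to click 2.

```bash
python3 -m jog '[[0,0,0,0,0,0.05,1],[0,0,0,0,0,0.1,1],[0,0,0,0,0,0.15,1],[0,0,0,0,0,0.2,1],[0,0,0,0,0,0.25,1],[0,0,0,0,0,0.3,1],[0,0,0,0,0,0.35,1],[0,0,0,0,0,0.4,1],[0,0,0,0,0,0.42,1],[0,0,0,0,0,0.42,1]]'
python3 go.py .4558 .099 .048 12.2
python3 -m jog '[[0,0,0,0,0,0.05,1],[0,0,0,0,0,0.1,1],[0,0,0,0,0,0.15,1],[0,0,0,0,0,0.2,1],[0,0,0,0,0,0.25,1],[0,0,0,0,0,0.3,1],[0,0,0,0,0,0.34,1],[0,0,0,0,0,0.38,1],[0,0,0,0,0,0.41,1],[0,0,0,0,0,0.415,1],[0,0,0,0,0,0.415,1],[0,0,0,0,0,0.415,1]]'
python3 go.py .4558 .099 .048 -11.8
python3 - <<'E'
from station import manip
import cv2
p,d=manip.read_camera("wrist");cv2.imwrite("pics/w4f.png",p[:,:,::-1]);cv2.imwrite("pics/w4.png",cv2.resize(p[130:280,220:420,::-1],(800,600)))
p,d=manip.read_camera("scene");cv2.imwrite("pics/s4.png",cv2.resize(p[160:320,245:445,::-1],(800,600)))
E
```

```text
time_s: 5.9
tool_pos: [0.4547, 0.0997, 0.0471]
eef_rot: [-3.14, 0.001, 0.209]
force: [-3.3, 4.0, 2.0]
finger_gap: 0.0159
t 5.9 pos [0.45471393 0.09968535 0.04711764] yaw [-1.79893574e+02  5.63124531e-02  1.19549539e+01] q6 1.5034269618910547 F [-3.26361888  3.97651913  1.97024695] M [0.52017307 0.62850567 0.11203235] gap 0.015857804422107536
shift mm [ 0.91968205  0.8938176  -0.8849266 ] rot [-0.00185958  0.00097886 -0.00427777]
time_s: 6.9
tool_pos: [0.4547, 0.1003, 0.0471]
eef_rot: [-3.139, 0.002, -0.205]
force: [-2.5, 5.6, 1.3]
finger_gap: 0.0161
t 6.9 pos [0.45471237 0.10029628 0.04710215] yaw [-1.79859183e+02  1.06171121e-01 -1.17335482e+01] q6 1.9172525132077474 F [-2.45647858  5.55716202  1.28053694] M [0.8326802  0.59237805 0.12598253] gap 0.016079110538990322
shift mm [ 1.32684767  1.04579856 -0.90287981] rot [-0.00245664  0.00185446  0.00115752]
```

View pics/w4.png

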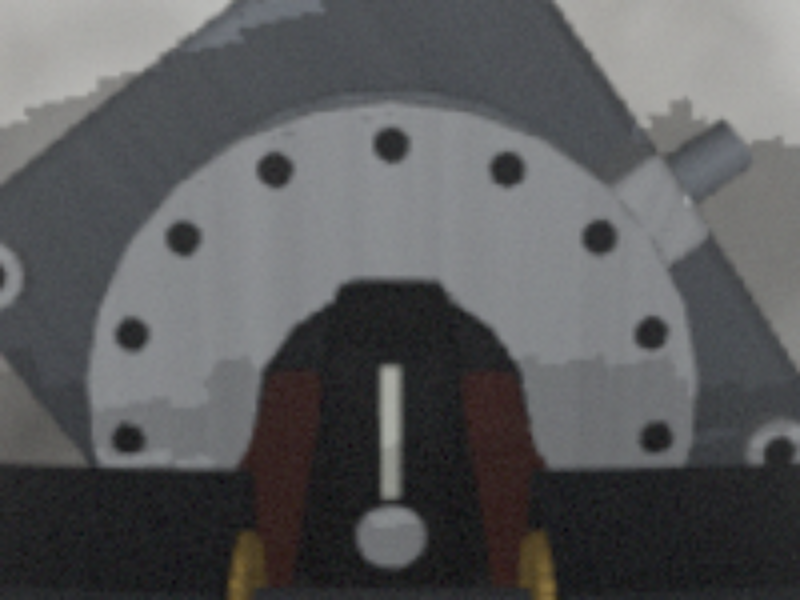

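View pics/s4.png

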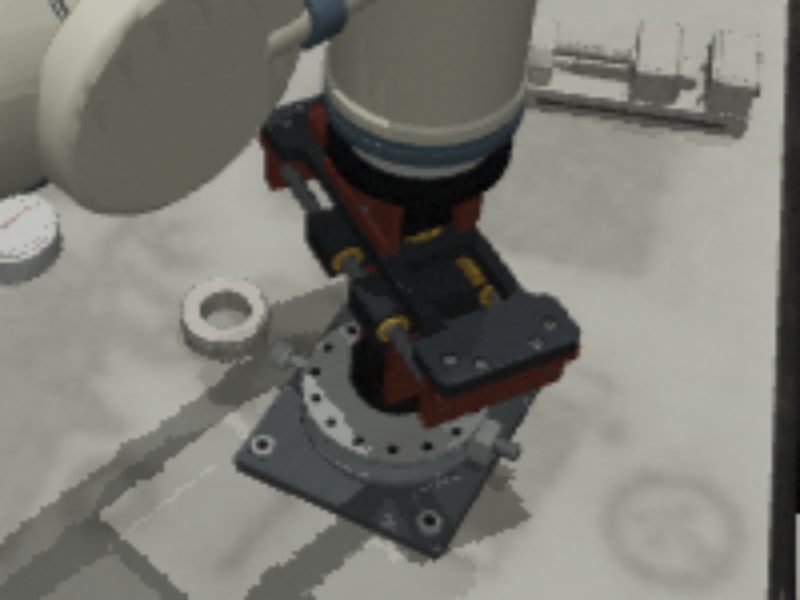

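The tool has turned 71.8° from home and the bar is still square in the fingers. I'll ease the 6 N side load slightly, trim the angle by 0.2° and hold to check stability.

```bash
python3 -m jog '[[-0.3,-0.4,0,0,0,0.004,1],[-0.6,-0.8,0,0,0,0.004,1],[-0.6,-0.8,0,0,0,0.004,1],[-0.6,-0.8,0,0,0,0.004,1],[-0.6,-0.8,0,0,0,0.004,1],[-0.6,-0.8,0,0,0,0.004,1],[-0.6,-0.8,0,0,0,0.004,1],[-0.6,-0.8,0,0,0,0.004,1],[-0.6,-0.8,0,0,0,0.004,1],[-0.6,-0.8,0,0,0,0.004,1],[-0.6,-0.8,0,0,0,0.004,1],[-0.6,-0.8,0,0,0,0.004,1]]'
python3 - <<'E'
from h import *
import cv2
s=manip.sense();print(s["time_s"],np.degrees(s["eef_rot"]),s["force"],s["ft_torque"],s["finger_gap"])
p,d=manip.read_camera("wrist");cv2.imwrite("pics/w5.png",cv2.resize(p[130:280,220:420,::-1],(800,600)))
W=lambda x,y:((x+.5)/4-.5+220,(y+.5)/4-.5+130)
E
```

```text
time_s: 8.0
tool_pos: [0.4547, 0.1003, 0.0471]
eef_rot: [-3.14, 0.001, -0.21]
force: [-3.6, 5.2, 1.3]
finger_gap: 0.0158
8.0 [-1.79933347e+02  4.12393393e-02 -1.20499926e+01] [-3.6320756   5.20277213  1.30227802] [0.80011929 0.48045404 0.11774659] 0.015808277713435254
```

View pics/w5.png

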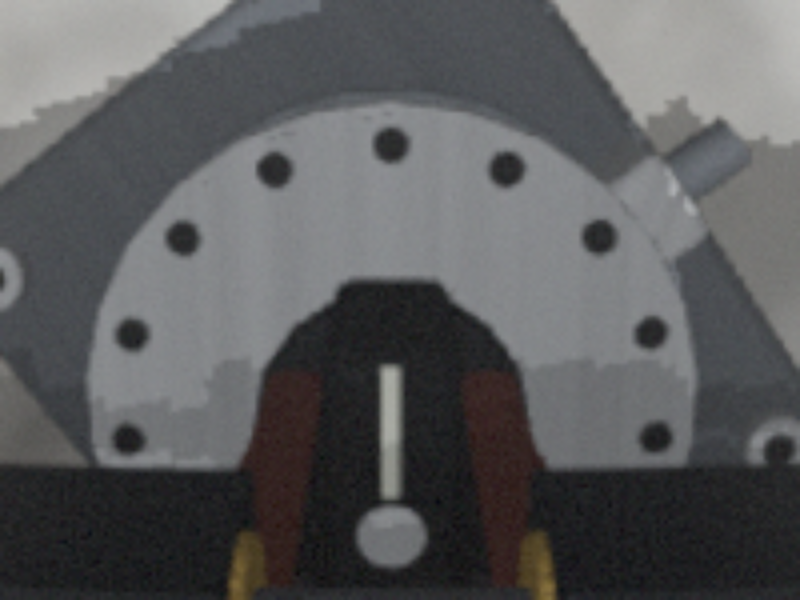

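```bash
python3 - <<'E'
from h import *
s=manip.sense()
W=lambda x,y:((x+.5)/4-.5+220,(y+.5)/4-.5+130)
H=[(391,145),(507,169),(599,238),(651,332),(655,437),(128,438),(132,334),(183,238),(275,170)]
P=np.array([wray(*W(*h),.038,s)[:2] for h in H])
from scipy.optimize import least_squares
c=least_squares(lambda c:np.hypot(*(P-c).T)-.0402,[.455,.1]).x
a=np.degrees(np.arctan2(*(P-c).T[::-1]));k=np.array([0,1,2,3,4,-4,-3,-2,-1])
print(c,(a+24*k),"mean",(a+24*k).mean(), s["force"],s["eef_rot"][2]*57.2958)
E
```

```text
[0.45543171 0.09910427] [-11.94867173 -11.88245274 -11.95214288 -11.57601831 -11.63050023
 -12.21096408 -12.07599421 -11.99398535 -11.94091531] mean -11.912404982963023 [-1.82145256  5.66886826  1.53071578] -12.053635066736264
```

```bash
python3 - <<'E'
from station import manip
print(manip.sign_off())
E
```

```text
the job is handed in; nothing more can be done
None
```

The knob is at the third click stop and the gripper is still holding it there with a 12 N grip. I pinched the bar across its middle and turned it clockwise in three 24° steps. The job was handed in at about 8 s on the robot's clock.

**Angle:** the index holes in the last wrist picture put the plate at −11.9°, and the bar was at +60.2° at home. That is 72.1° turned, against 72° for the third stop. The wrist itself turned 72.1° too, and the bar stayed square in the fingers without slipping. I counted clicks by angle; I never felt or saw the detents themselves.

**Forces:** wrist force readings stayed under about 7 N at every check, and the finger opening was steady at 16 mm.

**Did not go as planned:**
- A small sideways load of about 6 N remains on the knob; a 1 mm shift to ease it barely helped.
- I gripped about 4 mm above the stated grip point, to keep the fingertips clear of the round skirt.

The ring gauge had not moved in the last scene view. The hex key, dial gauge and micrometer were partly or fully hidden or out of frame in that view, but the gripper worked only above the head.

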